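# Third hand: press a switch pole block against the sprung backing plate

## Robot

A 6-joint arm with a two-finger parallel gripper is mounted at the origin on the work surface. World frame = base frame: x ahead of the robot, y to its left, z up, the work surface at z = 0. Lengths are in m, angles in rad, forces in N, time in s.
With the tool pointing down it reaches from about 0.3 to 0.875 m from the base axis. Payload 6.4 kg.
Tool frame: the origin (TCP) lies where the fingers leave the gripper's body, on its centre line; the fingertips stand 73 mm ahead of it and the grasp point (between the pads) lies 54 mm ahead of it; z points along the fingers, y is the line along which they close (so a half turn about z gives the same grasp; the last joint's range is limited). The gripper opens to 85 mm and grips with 20 to 120 N. Pads are 22 mm wide; open, the fingers measure 114 mm over their backs; the gripper's body (76 mm by 85 mm) begins 54 mm behind the grasp point. The pads swing forward as they close: fully open they stand 13 mm farther back than shut.
Start: joints at [0.95, 0.181, 1.607, -0, 1.354, -0.206], TCP at [0.232, 0.526, 0.304] pointing down, gripper open.
Joint ranges: [-2.99, 2.99], [-0.89, 2.07], [0.3, 2.58], [-1.14, 4.28], [0, 2.63], [-3.12, 3.12]. Speed limits (rad/s): [2.57, 2.57, 3.01, 3.14, 3.14, 3.14].

## Interface

Orientations are given as a unit quaternion [w, x, y, z].
In Python, from bench import ctrl gives the robot as it stands.
- The arm moves only by the tool carry_out, never from a script. Its argument "steps" is one flat list of numbers, 7 for each row, row after row: the shift along the tool's x, y, z in m, then the turn, a rotation vector about the tool's x, y, z in rad, then the opening, from 0 (shut) to 1 (fully open). In form: [dx, dy, dz, wx, wy, wz, claw, dx, dy, dz, wx, wy, wz, claw, ...]. A call has 1 to 20 rows; each row is the pose to reach, as a shift and turn from the pose commanded when the call began, along the tool's axes at that moment; what a row does not reach only later rows make up. A row lasts 1/10 s, in which the tool goes at most 50 mm and 8.59 degrees, less where a joint would pass 70% of its speed; a pose out of reach is approached as far as the arm can. A call with a gripper value outside its range is refused whole. The fingers move at their own pace and stop on an object; the grip force is fixed at half the most. Time passes only in rows, so rows that repeat a pose let the fingers close. It gives the time, the measured TCP pose, the force, the opening and the grip force at its end, in the units of the state.
- ctrl.get_obs(): the state, without advancing time (a new reading comes with each control period).
- ctrl.camera(name): name is "scene" or "top" or "wrist"; returns the picture (400x640x3 uint8, red, green, blue); there is no depth.
- ctrl.camera_params(name): a dict with "vertical_fov" (degrees; the focal length in pixels is half the picture's height over the tangent of half this angle, whatever the lens; pixels are square), "cx", "cy" (the principal point, pixels), "k1" (the pictures are not rectified: a ray, as slopes to the right and down, at radius r is drawn at 1 + k1 r^2 times it, then the intrinsics apply), "cam_to_world" (4x4, takes a point from camera to world coordinates); the wrist camera has in their place "hand_eye" (4x4, takes a point from camera to tool coordinates, whose origin is the TCP and whose axes are the flange's). Camera axes: x right, y down, z forward; pixel columns grow to the right and rows downward; lengths in m; the calibration is good to about 2 mm. A picture is of the moment at which its call begins: read the wrist's pose just before it. camera_params takes no time and is no camera call.
- ctrl.hand_in(): hands the job in; it is judged then, once.
The state is a dict: "time_s": time; "q": joint angles; "dq": joint speeds; "joint_efforts": joint torques, N m; "eef_pos": TCP position; "eef_rot": TCP orientation; "wrist_force": force on the tool from outside, world axes, zero at the start; "torque": the same for the moment, N m; "opening": opening from 0.0 (shut) to 1.0 (fully open); "grasp_force": force on a finger pad.
Only numpy, scipy, OpenCV 4.12 (cv2) and the standard library are available. Lean on these libraries where they do the work, as an engineer would, in place of code of your own. Each camera call takes 0.05 s, during which the arm holds its last target. There are 200 camera calls.

## Task

Slide the gate of the screwing fixture by its knob fully to its end stop, so that the way to the sprung backing plate is free. Then take the white pole block from the bench, set it down flat in the fixture's channel and push it along the channel, squarely against the backing plate, with a steady push of about 8 newtons (the plate goes about half way in; never ram it hard against its posts), hold it so for two seconds and finish while still holding and pressing, so that a colleague can drive the screws through the plate. Leave the other things on the bench where they are.

Things in the scene. Friction and masses are not known exactly. Their poses are not given: they have to be found in the camera images.
- fixture: Aluminium fixture fixed to the bench, yaw within 0.3 rad. Origin: centre of the underside of its base plate, 260 (x) x 130 (y) x 15 mm, whose top is the bed (z = 15 mm). x runs along the channel to the backing plate, away from the robot, z up. Gate at x = 45 mm. Two spring posts behind the plate at x = 100 to 122, y = -36 and 36 (13 either way), up to z = 61 mm.
- channel (a point): Point on the bed on the middle line of the channel, at x = -10, y = 0, z = 15 mm of the fixture; axes as the fixture's. The channel is 52 mm wide, between two steel lips 10 mm wide and 8 mm high above the bed that run from 95 mm before to 35 mm beyond this point (fixture x = -105 to +25 mm). A block set down centred here is clear of the gate.
- gate_knob (a point): Centre of the top of the gate's upright black round knob, 18 mm in diameter, 40 mm tall, its top 84 mm above the bench. It stands on the middle of the gate, a steel plate 64 mm across the channel and 6 mm thick, whose upper edge is 44 mm above the bench. The gate slides along the fixture's +y at its x = 45 mm.
- gate (a joint): Travel of the gate in m along the fixture's +y: 0 = closed, knob over the middle of the channel (y = 0), 0.100 = at its end stop, clear of the channel. About 1.5 N of friction; it stays where it is left. A steel block ends its track at y = 147 to 161 mm, 45 mm high above the bench.
- backplate: Upright steel plate with two dark screw holes, 98 mm (y) x 42 high x 10 thick, on two springs. Origin: middle of the lower edge of its front face, 1 mm above the bed; axes as the fixture's. Free, its front is at x = 70 mm of the fixture; it can be pushed 20 mm along +x, then meets the posts hard. Spring 0.8 N per mm, no preload: 10 mm in is 8 N, 20 mm is 16 N.
- pole_block: White moulded switch pole block, loose on the bench: an upright box 64 mm (x) x 44 mm (y) x 56 mm high with a grey recess and two steel screw heads on top; the same both ways round. Origin: centre of its underside; x along its length, z up. Its small 44 x 56 mm end is what goes against the backing plate, its length along the channel. About 0.3 kg.
- motor: Small black round motor standing upright, 40 mm in diameter, 74 mm tall with its shaft; origin: centre of its underside. To be left alone.
- glue_bottle: Red bottle, 38 mm in diameter, 85 mm tall; origin: centre of its underside. To be left alone.
- gear: White toothed gear wheel lying flat, 69 mm in diameter, 10 mm thick with a hub 18 mm high; origin: centre of its underside. To be left alone.

How it is judged:
By the outcome, as a careful person would: the job done as asked, in the order asked, and still so for the second after the job is handed in, while the arm keeps its last pose, push and grip.
It also fails if it takes over 72 s, if anything falls off the work surface, if the arm or the gripper's body presses on something with over 40 N, if the wrist force passes 120 N, or if a joint passes its speed limit or range.

## Working session

There is one attempt and no reset: what is moved stays moved. The work goes in short steps, Python scripts to look and compute and a tool call to move; the robot and the scene stay as the last step left them, time stands still between calls to the robot, and variables do not carry over. Pictures are saved under pics/ and viewed, at most 10 in all, crops included, and the job is handed in when it is done.

Besides the shell and the picture viewer there is one more tool, called after "Emit:" as a command line: name --argument value ..., lists and objects as JSON in quotes. carry_out: Moves the arm, as the interface text tells. Its arguments: {"type":"object","properties":{"steps":{"type":"array"}},"required":["steps"]}

```bash
mkdir -p pics; cat > h.py <<'E'
import numpy as np, cv2
from bench import ctrl
from scipy.spatial.transform import Rotation as R
def rot(q): return R.from_quat([q[1],q[2],q[3],q[0]])
def cam(name,obs=None):
    p=ctrl.camera_params(name)
    if name=="wrist":
        T=np.eye(4); T[:3,:3]=rot(obs["eef_rot"]).as_matrix(); T[:3,3]=obs["eef_pos"]
        M=T@np.array(p["hand_eye"])
    else: M=np.array(p["cam_to_world"])
    f=200/np.tan(np.radians(p["vertical_fov"])/2)
    return dict(M=M,f=f,cx=p["cx"],cy=p["cy"],k1=p["k1"])
def ray(c,uv):
    d=(np.array(uv,float)-[c["cx"],c["cy"]])/c["f"]
    rd=np.linalg.norm(d); r=rd
    for _ in range(30): r=rd/(1+c["k1"]*r*r)
    s=d*(r/rd if rd>0 else 1)
    return c["M"][:3,3], c["M"][:3,:3]@np.array([s[0],s[1],1])
def onz(c,uv,z):
    o,d=ray(c,uv); return o+d*(z-o[2])/d[2]
def proj(c,P):
    p=np.linalg.inv(c["M"])@np.append(P,1); s=p[:2]/p[2]
    return s*(1+c["k1"]*(s@s))*c["f"]+[c["cx"],c["cy"]]
def shot(name,fn):
    o=ctrl.get_obs(); im=ctrl.camera(name); cv2.imwrite(f"pics/{fn}.png",im[:,:,::-1]); return im,cam(name,o),o
E
python3 - <<'E'
from h import *
for n in("top","scene"):
    im,c,o=shot(n,n+"0"); print(n,c["M"].round(3).tolist(),c["f"],c["k1"])
print(ctrl.get_obs()); print(ctrl.camera_params("wrist"))
E
```

```text
top [[0.001, -0.994, 0.108, 0.45], [-1.0, -0.004, -0.027, -0.001], [0.028, -0.108, -0.994, 1.011], [0.0, 0.0, 0.0, 1.0]] 430.3044877818201 -0.07834436882857411
scene [[0.762, 0.479, -0.435, 1.039], [0.647, -0.58, 0.495, -0.571], [-0.015, -0.659, -0.752, 0.947], [0.0, 0.0, 0.0, 1.0]] 400.8349458704675 -0.09204567122339272
{'time_s': 0.1, 'q': array([ 9.49692951e-01,  1.81467439e-01,  1.60789180e+00, -3.09672344e-05,
        1.35379191e+00, -2.06267970e-01]), 'dq': array([ 7.88613977e-04, -1.43886403e-03, -1.68915733e-03,  1.44899843e-03,
       -1.00195532e-03, -5.13683750e-05]), 'joint_efforts': array([ 4.75763591e-04, -4.45874512e+01, -3.52243781e+01, -4.10528319e-04,
        4.13652422e-03,  1.15843292e-05]), 'eef_pos': array([0.23149789, 0.5259287 , 0.30308159]), 'eef_rot': array([-2.99405706e-04,  2.05930305e-01,  9.78566350e-01, -7.19594109e-04]), 'wrist_force': array([-0.75625275, -0.67963141, -0.33398679]), 'torque': array([-0.00345292, -0.0046226 , -0.02394505]), 'grasp_force': 0.0, 'opening': 1.0013155619659146}
{'vertical_fov': 66.79584769876793, 'cx': 324.4826048628437, 'cy': 199.99542397207577, 'k1': -0.010437640302296955, 'hand_eye': array([[ 1.13256133e-03, -9.64139323e-01, -2.65394204e-01,
         6.80891164e-02],
       [ 9.99999336e-01,  1.03542439e-03,  5.05916108e-04,
        -4.69815426e-04],
       [-2.12977981e-04, -2.65394601e-01,  9.64139855e-01,
        -7.01623656e-02],
       [ 0.00000000e+00,  0.00000000e+00,  0.00000000e+00,
         1.00000000e+00]])}
```

View pics/top0.png

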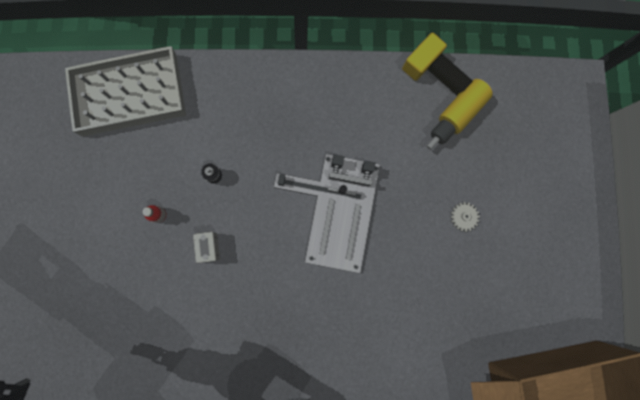

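View pics/scene0.png

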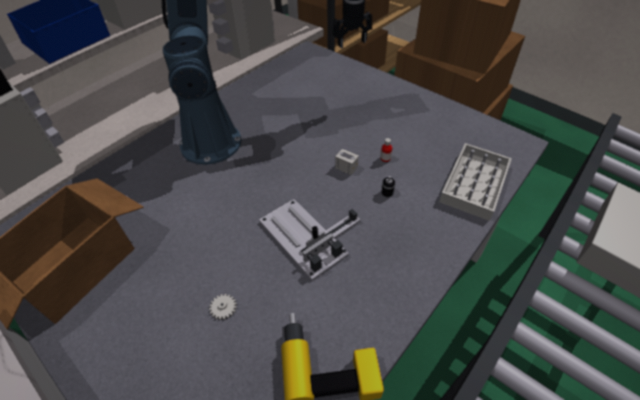

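The top view shows the fixture with base corners near (327,155), (381,163), (361,272) and (306,263). The knob is near (343,189), the pole block at (205,247), the motor at (212,173), the bottle at (152,213) and the gear at (466,216).

```bash
python3 - <<'E'
from h import *
c=cam("top"); im=cv2.imread("pics/top0.png")
for n,uv,z in [("c1",(327,155),.015),("c2",(381,163),.015),("c3",(361,272),.015),("c4",(306,263),.015),("knob",(343,189),.084),("block",(205,246),.056)]:
    print(n,onz(c,uv,z).round(4))
s=cv2.cvtColor(im,cv2.COLOR_BGR2GRAY)
for x0,y0,x1,y1 in [(185,225,225,270),(260,140,395,285)]:
    m=(s[y0:y1,x0:x1]>120).astype(np.uint8)
    k=max(cv2.findContours(m,0,2)[0],key=cv2.contourArea); print(cv2.contourArea(k),cv2.minAreaRect(k+[x0,y0]))
a=cv2.resize(im[140:285,260:395],None,fx=4,fy=4,interpolation=2); b=cv2.resize(im[225:270,185:225],None,fx=6,fy=6,interpolation=2)
o=np.zeros((580,790,3),np.uint8); o[:a.shape[0],:a.shape[1]]=a; o[:b.shape[0],545:545+b.shape[1]]=b
cv2.imwrite("pics/crop0.png",o)
E
```

```text
c1 [ 0.6763 -0.0636  0.015 ]
c2 [ 0.6581 -0.1919  0.015 ]
c3 [ 0.4024 -0.1414  0.015 ]
c4 [ 0.4232 -0.0146  0.015 ]
knob [ 0.5853 -0.094   0.084 ]
block [0.4609 0.2091 0.056 ]
494.0 ((203.55892944335938, 246.80960083007812), (28.107864379882812, 19.26200294494629), 83.9909896850586)
4665.5 ((333.7623596191406, 218.75680541992188), (115.79999542236328, 94.47999572753906), 73.73979187011719)
```

View pics/crop0.png

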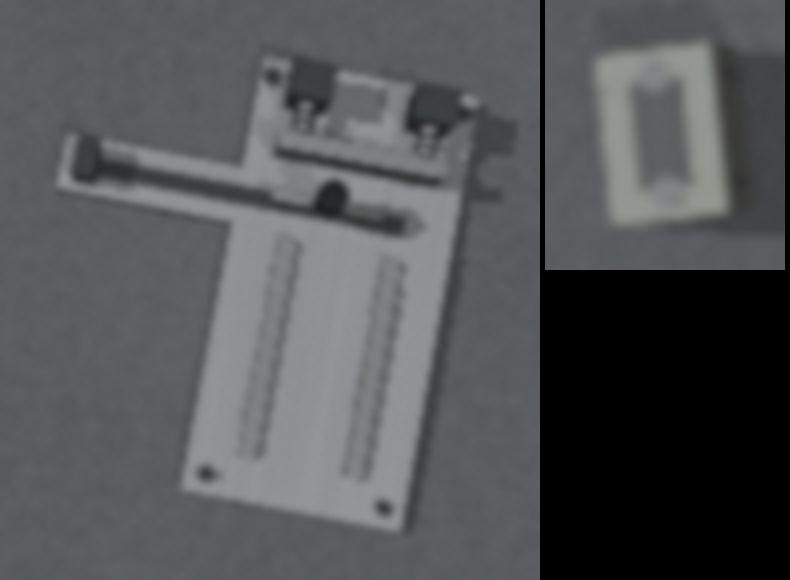

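```bash
cat >> h.py <<'E'
FYAW=-0.193
def mv(target,yaw_y=None):
    """shift+rotvec in tool axes to reach TCP target, tool straight down, tool y at world angle yaw_y"""
    o=ctrl.get_obs(); Rt=rot(o["eef_rot"])
    sh=Rt.inv().apply(np.array(target)-o["eef_pos"])
    if yaw_y is None: rv=np.zeros(3)
    else:
        y=np.array([np.cos(yaw_y),np.sin(yaw_y),0]); z=np.array([0,0,-1.]); x=np.cross(y,z)
        rv=(Rt.inv()*R.from_matrix(np.c_[x,y,z])).as_rotvec()
    print("shift",sh.round(4),"rot",rv.round(4))
E
python3 - <<'E'
from h import *
mv([.57,-.094,.28],np.pi/2+FYAW)
E
```

```text
shift [-0.5597 -0.4309  0.0236] rot [-0.0015 -0.0005 -0.2218]
```

Emit:
carry_out --steps '[-0.56,-0.431,0.024,0,0,-0.222,1,-0.56,-0.431,0.024,0,0,-0.222,1,-0.56,-0.431,0.024,0,0,-0.222,1,-0.56,-0.431,0.024,0,0,-0.222,1,-0.56,-0.431,0.024,0,0,-0.222,1,-0.56,-0.431,0.024,0,0,-0.222,1,-0.56,-0.431,0.024,0,0,-0.222,1,-0.56,-0.431,0.024,0,0,-0.222,1,-0.56,-0.431,0.024,0,0,-0.222,1,-0.56,-0.431,0.024,0,0,-0.222,1,-0.56,-0.431,0.024,0,0,-0.222,1,-0.56,-0.431,0.024,0,0,-0.222,1,-0.56,-0.431,0.024,0,0,-0.222,1,-0.56,-0.431,0.024,0,0,-0.222,1,-0.56,-0.431,0.024,0,0,-0.222,1,-0.56,-0.431,0.024,0,0,-0.222,1,-0.56,-0.431,0.024,0,0,-0.222,1,-0.56,-0.431,0.024,0,0,-0.222,1,-0.56,-0.431,0.024,0,0,-0.222,1,-0.56,-0.431,0.024,0,0,-0.222,1]'

```text
time_s: 2.1
eef_pos: [0.5704, -0.0927, 0.2802]
eef_rot: [0.0, 0.095, 0.995, -0.0]
wrist_force: [-0.0, -0.1, -0.1]
opening: 1.0
grasp_force: 0.0
```

```bash
python3 - <<'E'
from h import *
im,c,o=shot("wrist","w1"); print(o["time_s"],o["eef_pos"],o["eef_rot"],o["dq"].round(3))
E
```

```text
2.1 [ 0.57036813 -0.09270812  0.28023736] [ 2.26658824e-04  9.54560270e-02  9.95433621e-01 -3.48324485e-05] [-0.006  0.004 -0.005 -0.001  0.    -0.003]
```

View pics/w1.png

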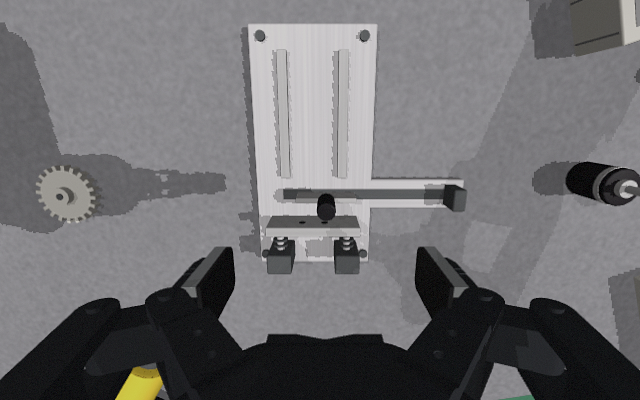

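The wrist view shows the knob with its top end near (326,211), the lips at columns 276–288 and 337–349 over rows 50–178, and the base's near corners at (249,24) and (377,24). The block is at the upper right, near (605,25).

```bash
python3 - <<'E'
from h import *
im=cv2.imread("pics/w1.png"); g=cv2.cvtColor(im,cv2.COLOR_BGR2GRAY).astype(float)
o=ctrl.get_obs(); c=cam("wrist",o)
# base side edges
L=[];Rr=[]
for v in range(35,165,5):
    row=cv2.GaussianBlur(g,(3,3),0)[v]
    d=np.diff(row)
    l=235+np.argmax(d[235:270]); r=362+np.argmin(d[362:390])
    L.append(onz(c,(l+1,v+.5),.015)[:2]); Rr.append(onz(c,(r+1,v+.5),.015)[:2])
L=np.array(L);Rr=np.array(Rr)
for A in(L,Rr):
    vx,vy,x,y=cv2.fitLine(A.astype(np.float32),cv2.DIST_HUBER,0,.01,.01).ravel(); print("yaw",np.arctan2(vy*np.sign(vx),abs(vx)),x,y)
print(np.linalg.norm(L.mean(0)-Rr.mean(0)), (L.mean(0)+Rr.mean(0))/2)
near=np.mean([onz(c,(u+.5,15+np.argmax(np.diff(g[15:35,u]))+1),.015)[:2] for u in range(270,350,5)],0); print("near mid edge",near, [15+np.argmax(np.diff(g[15:35,u]))+1 for u in (260,300,350)])
for v in (80,140,165): print(v,g[v,270:295].astype(int),g[v,332:355].astype(int))
k=(g<45).astype(np.uint8)[185:216,310:345]
n,lab,st,ce=cv2.connectedComponentsWithStats(k); print(st,ce)
for r in k: print("".join(".#"[x] for x in r))
E
```

```text
yaw -0.19062702 0.47663552 -0.15259379
yaw -0.1904177 0.48400143 -0.022890164
0.12753050022853984 [ 0.48401102 -0.08782382]
near mid edge [ 0.41334462 -0.0794518 ] [np.int64(24), np.int64(24), np.int64(24)]
80 [204 201 205 177 160 155 156 148 184 183 183 183 184 183 180 183 174 122
 182 197 199 198 200 200 197] [199 168 152 157 159 154 105 189 185 183 181 181 181 180 178 176 156 192
 187 197 196 200 195]
140 [200 201 201 201 202 183 154 156 154 118 189 179 177 177 180 180 179 183
 160 143 183 179 188 198 197] [176 150 152 154 156  99 176 181 178 176 179 182 180 180 174 145 183 188
 193 195 197 194 196]
165 [200 198 200 200 199 199 207 152 153 154 127 191 179 177 175 180 182 183
 184 130 165 181 189 195 197] [201 149 149 153 153 101 190 181 177 178 180 181 181 183 164 183 200 197
 194 199 195 194 194]
[[  0   0  35  31 733]
 [  7   9  19  22 352]] [[17.64529332 12.50204638]
 [15.65625    20.20170455]]
...................................
...................................
...................................
...................................
...................................
......
[... 229 characters left out ...]
####............
.........###############...........
........################...........
........################...........
........################...........
........################...........
........#################..........
........#################..........
........#################..........
........#################..........
.......##############..##..........
.......###############..#..........
.......################.#..........
.......##################..........
.......##################..........
.......###################.........
.......##################..........
........#################..........
........#################..........
........#################..........
```

```bash
python3 - <<'E'
from h import *
im=cv2.imread("pics/w1.png"); g=cv2.cvtColor(im,cv2.COLOR_BGR2GRAY)
c=cam("wrist",ctrl.get_obs())
F=np.array([.5419,-.0990]); a=-.1905; A=np.array([[np.cos(a),np.sin(a)],[-np.sin(a),np.cos(a)]])
f=lambda uv,z: (A@(onz(c,uv,z)[:2]-F)*1000).round(1)
print("knob",[f((326.3,v),.084) for v in (206,210,214)])
print("lips inner/outer z.023 L",f((288.5,140.5),.023),"R inner",f((338,140.5),.023),"R outer",f((347,140.5),.023),"L outer",f((280,140.5),.023))
print("plate top edge ends",f((268,217),.058),f((360,217),.058))
print(g[205:235:1,326])
n,l,st,ce=cv2.connectedComponentsWithStats((cv2.cvtColor(im,cv2.COLOR_BGR2HSV)[...,2]<60).astype(np.uint8)); 
wx=lambda x,y:(F+A.T@[x,y]).round(4)
print("channel",wx(-.01,0),"gate0",wx(.045,0),"gate1",wx(.045,.1))
print("fing tip", proj(c,np.append(wx(.045,.0145),.084)))
E
```

```text
knob [array([37.8, 12.9]), array([41.6, 12.9]), array([45.5, 12.9])]
lips inner/outer z.023 L [-16.7 -27. ] R inner [-16.7  25.6] R outer [-16.7  35.1] L outer [-16.7 -36. ]
plate top edge ends [ 57.2 -46.1] [57.2 47.3]
[ 34  37  33  34  30  34  38  33  32  31  29  31  32  31  31  48  46   9
  56  80  85  83 100 159 183 174 160 159 171 180]
channel [ 0.5321 -0.0971] gate0 [ 0.5861 -0.1075] gate1 [ 0.605  -0.0093]
fing tip [328.0083013  213.47283346]
```

```bash
cat >> h.py <<'E'
FYAW=-.1905
F=np.array([.5419,-.0990]); A=np.array([[np.cos(FYAW),np.sin(FYAW)],[-np.sin(FYAW),np.cos(FYAW)]])
def wx(x,y): return F+A.T@np.array([x,y])
def fx(p): return A@(np.array(p)[:2]-F)
E
python3 - <<'E'
from h import *
mv([*wx(.045,.013),.125],np.pi/2+FYAW)
E
```

```text
shift [-0.0181  0.0017  0.1552] rot [-0.0001  0.0004 -0.001 ]
```

Emit:
carry_out --steps '[-0.018,0.002,0,0,0,0,1,-0.018,0.002,0.04,0,0,0,1,-0.018,0.002,0.08,0,0,0,1,-0.018,0.002,0.11,0,0,0,1,-0.018,0.002,0.135,0,0,0,1,-0.018,0.002,0.155,0,0,0,1,-0.018,0.002,0.155,0,0,0,1,-0.018,0.002,0.155,0,0,0,0,-0.018,0.002,0.155,0,0,0,0,-0.018,0.002,0.155,0,0,0,0,-0.018,0.002,0.155,0,0,0,0,-0.018,0.002,0.155,0,0,0,0,-0.018,0.002,0.155,0,0,0,0,-0.018,0.002,0.155,0,0,0,0,-0.018,0.002,0.155,0,0,0,0,-0.018,0.002,0.155,0,0,0,0]'

```text
time_s: 3.75
eef_pos: [0.5891, -0.0955, 0.126]
eef_rot: [0.001, 0.096, 0.995, -0.0]
wrist_force: [-1.4, 0.2, 6.2]
opening: 0.191
grasp_force: 58.4
```

```bash
python3 - <<'E'
from h import *
o=ctrl.get_obs(); print(o["time_s"],o["eef_pos"],fx(o["eef_pos"]),o["wrist_force"],o["opening"],o["grasp_force"])
E
```

```text
3.75 [ 0.58905185 -0.09553826  0.12596204] [0.04564338 0.01232731] [-1.39531455  0.2416511   6.19599015] 0.191369563379333 58.37644815444946
```

Emit:
carry_out --steps '[0,0.01,0,0,0,0,0,0,0.02,0,0,0,0,0,0,0.03,0,0,0,0,0,0,0.04,0,0,0,0,0,0,0.05,0,0,0,0,0,0,0.06,0,0,0,0,0,0,0.07,0,0,0,0,0,0,0.078,0,0,0,0,0,0,0.082,0,0,0,0,0,0,0.082,0,0,0,0,0,0,0.082,0,0,0,0,0]'

```text
time_s: 4.85
eef_pos: [0.6048, -0.0145, 0.126]
eef_rot: [0.001, 0.096, 0.995, 0.0]
wrist_force: [-1.8, 1.8, 5.2]
opening: 0.187
grasp_force: 58.4
```

```bash
python3 - <<'E'
from h import *
o=ctrl.get_obs(); print(o["time_s"],o["eef_pos"],fx(o["eef_pos"]),A@o["wrist_force"][:2],o["opening"],o["grasp_force"])
E
```

```text
4.85 [ 0.60477424 -0.01448814  0.12595756] [0.04573451 0.09488824] [-2.11650174  1.47547342] 0.1874442248703629 58.417291045188904
```

Emit:
carry_out --steps '[0,0.001,0,0,0,0,0,0,0.002,0,0,0,0,0,0,0.003,0,0,0,0,0,0,0.004,0,0,0,0,0,0,0.005,0,0,0,0,0,0,0.005,0,0,0,0,0,0,0.005,0,0,0,0,0]'

```text
time_s: 5.55
eef_pos: [0.6056, -0.0103, 0.126]
eef_rot: [0.0, 0.096, 0.995, -0.0]
wrist_force: [-2.0, -0.2, 6.3]
opening: 0.19
grasp_force: 58.5
```

Emit:
carry_out --steps '[0,0.001,0,0,0,0,0,0,0.002,0,0,0,0,0,0,0.002,0,0,0,0,0]'

```text
time_s: 5.85
eef_pos: [0.6057, -0.01, 0.1259]
eef_rot: [0.0, 0.096, 0.995, -0.002]
wrist_force: [-5.3, -8.2, 7.2]
opening: 0.193
grasp_force: 58.8
```

```bash
python3 - <<'E'
from h import *
o=ctrl.get_obs(); print(o["time_s"],o["eef_pos"],fx(o["eef_pos"]),A@o["wrist_force"][:2],o["opening"],o["grasp_force"])
E
```

```text
5.85 [ 0.60570253 -0.00995911  0.12594726] [0.04578844 0.09951111] [-3.6168255  -9.06175336] 0.19349604056240524 58.76674175262451
```

```bash
sed -i 's/^F=np.array.*; A=/F=np.array([.5419,-.0990])-.0005*np.array([.1893,.9819]); A=/' h.py; python3 - <<'E'
from h import *
mv([.46,.209,.28],np.pi/2+.09)
c=cam("top")
for n,uv,z in(("motor",(212,171),.06),("bottle",(151,211),.08)): print(n,onz(c,uv,z))
E
```

```text
shift [ 0.1848  0.1865 -0.1548] rot [-0.0034  0.     -0.2826]
motor [0.6281734  0.19707628 0.06      ]
bottle [0.53581662 0.32395201 0.08      ]
```

Emit:
carry_out --steps '[0,0,0,0,0,0,1,0,0,0,0,0,0,1,0,0,0,0,0,0,1,0,0,0,0,0,0,1,0,0,0,0,0,0,1,0,0,0,0,0,0,1,0,0,-0.04,0,0,0,1,0,0,-0.08,0,0,0,1,0,0,-0.12,0,0,0,1,0.03,0.03,-0.155,0,0,-0.05,1,0.06,0.06,-0.155,0,0,-0.1,1,0.09,0.09,-0.155,0,0,-0.15,1,0.12,0.12,-0.155,0,0,-0.2,1,0.15,0.15,-0.155,0,0,-0.25,1,0.185,0.187,-0.155,0,0,-0.283,1,0.185,0.187,-0.155,0,0,-0.283,1,0.185,0.187,-0.155,0,0,-0.283,1,0.185,0.187,-0.155,0,0,-0.283,1]'

```text
time_s: 7.65
eef_pos: [0.4605, 0.2104, 0.28]
eef_rot: [0.0, -0.045, 0.999, -0.0]
wrist_force: [1.0, -0.1, -0.4]
opening: 0.997
grasp_force: 0.0
```

```bash
python3 - <<'E'
from h import *
im,c,o=shot("wrist","w2"); print(o["time_s"],o["eef_pos"],o["eef_rot"],o["dq"].round(3))
b=cv2.imread("pics/w2.png").astype(int)
print([onz(c,p,z).round(3) for p in [(320,200)] for z in (0,.056)])
E
```

```text
7.65 [0.46049837 0.21038578 0.28004079] [ 3.15147971e-04 -4.47886443e-02  9.98996417e-01 -1.92729962e-04] [-0.02   0.005 -0.004  0.001  0.001  0.001]
[array([0.489, 0.208, 0.   ]), array([0.474, 0.207, 0.056])]
```

View pics/w2.png

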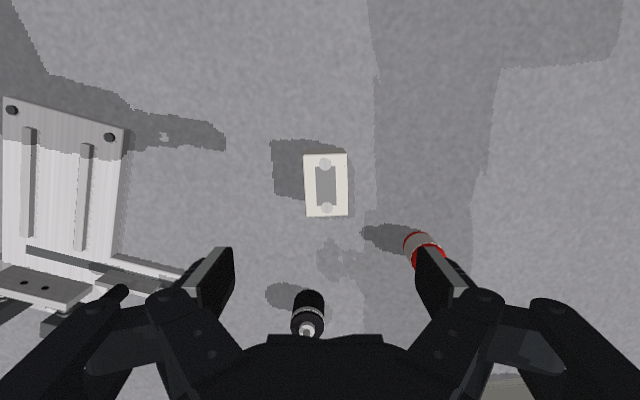

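The block's top face has corners near (304,155), (346,153), (348,214) and (306,217). At lower left the gate is out to the side, with its knob near (122,292).

```bash
python3 - <<'E'
from h import *
o=ctrl.get_obs(); c=cam("wrist",o); im=cv2.imread("pics/w2.png"); g=cv2.cvtColor(im,cv2.COLOR_BGR2GRAY)
m=np.zeros_like(g); m[140:228,295:358]=(g[140:228,295:358]>190)
k=max(cv2.findContours(m,0,1)[0],key=cv2.contourArea)
r=cv2.minAreaRect(k); print(r)
P=np.array([onz(c,p+.5,.056)[:2] for p in cv2.boxPoints(r)]); print(P.round(4),[np.linalg.norm(P[i]-P[i-1]).round(4) for i in range(4)])
ctr=P.mean(0); e=max([P[i]-P[i-1] for i in range(4)],key=np.linalg.norm); e*=np.sign(e[0]); yaw=np.arctan2(e[1],e[0]); print(ctr,yaw)
mv([*ctr,.088],np.pi/2+yaw)
E
```

```text
((325.6485900878906, 184.7140655517578), (61.11113739013672, 43.12551498413086), 87.70938873291016)
[[0.4309 0.187 ]
 [0.4255 0.2283]
 [0.4869 0.2375]
 [0.4927 0.1939]] [np.float64(0.0622), np.float64(0.0417), np.float64(0.0621), np.float64(0.044)]
[0.4590296  0.21169384] 0.11153396824010749
shift [0.0016 0.0018 0.192 ] rot [-0.0003  0.0004 -0.0228]
```

Emit:
carry_out --steps '[0.002,0.002,0.04,0,0,-0.03,1,0.002,0.002,0.08,0,0,-0.035,1,0.002,0.002,0.12,0,0,-0.035,1,0.002,0.002,0.15,0,0,-0.035,1,0.002,0.002,0.175,0,0,-0.035,1,0.002,0.002,0.192,0,0,-0.035,1,0.002,0.002,0.192,0,0,-0.035,1,0.002,0.002,0.192,0,0,-0.035,0,0.002,0.002,0.192,0,0,-0.035,0,0.002,0.002,0.192,0,0,-0.035,0,0.002,0.002,0.192,0,0,-0.035,0,0.002,0.002,0.192,0,0,-0.035,0,0.002,0.002,0.192,0,0,-0.035,0,0.002,0.002,0.192,0,0,-0.035,0,0.002,0.002,0.192,0,0,-0.035,0]'

```text
time_s: 9.2
eef_pos: [0.459, 0.2128, 0.0894]
eef_rot: [0.002, -0.063, 0.998, -0.0]
wrist_force: [0.4, -3.0, 6.3]
opening: 0.508
grasp_force: 61.9
```

Emit:
carry_out --steps '[0,0,-0.01,0,0,0,0,0,0,-0.02,0,0,0,0,0,0,-0.04,0,0,0,0,0,0,-0.06,0,0,0,0,0,0,-0.09,0,0,0,0,0,0,-0.12,0,0,0,0,0,0,-0.12,0,0,0,0,0,0,-0.12,0,0,0,0]'

```text
time_s: 10.0
eef_pos: [0.4577, 0.2129, 0.2086]
eef_rot: [0.001, -0.063, 0.998, 0.0]
wrist_force: [0.0, 0.2, -2.1]
opening: 0.505
grasp_force: 61.5
```

```bash
python3 - <<'E'
from h import *
im,c,o=shot("wrist","w3"); print(o["time_s"],o["eef_pos"],o["wrist_force"],o["opening"],o["grasp_force"])
mv([*wx(-.030,0),.21],np.pi/2+FYAW)
E
```

```text
10.0 [0.45770793 0.21292688 0.20860782] [ 0.04094874  0.2193985  -2.13729365] 0.5046554516196451 61.53400540351868
shift [-0.0166 -0.3111 -0.0026] rot [-2.000e-04 -9.000e-04  3.158e-01]
```

View pics/w3.png

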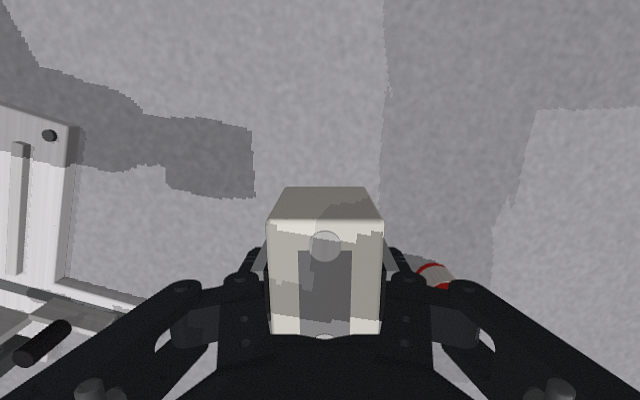

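The block is held square in the pads; its near top edge runs from (267,221) to (382,221).

```bash
python3 - <<'E'
from h import *
o=ctrl.get_obs(); c=cam("wrist",o)
for p in((267,221),(382,221)):
    w=onz(c,p,o["eef_pos"][2]-.0334); print(rot(o["eef_rot"]).inv().apply(w-o["eef_pos"]).round(4))
E
```

```text
[ 0.0318 -0.0206  0.0334]
[0.0318 0.021  0.0334]
```

Emit:
carry_out --steps '[0,-0.03,-0.02,0,0,0.05,0,0,-0.06,-0.02,0,0,0.1,0,-0.005,-0.1,-0.02,0,0,0.15,0,-0.01,-0.14,-0.02,0,0,0.2,0,-0.01,-0.18,-0.02,0,0,0.25,0,-0.012,-0.22,-0.02,0,0,0.3,0,-0.015,-0.26,-0.01,0,0,0.316,0,-0.017,-0.29,-0.003,0,0,0.316,0,-0.017,-0.311,-0.003,0,0,0.316,0,-0.017,-0.311,-0.003,0,0,0.316,0,-0.017,-0.311,-0.003,0,0,0.316,0,-0.017,-0.311,-0.003,0,0,0.316,0]'

```text
time_s: 11.25
eef_pos: [0.5127, -0.0926, 0.2099]
eef_rot: [-0.001, 0.095, 0.995, 0.0]
wrist_force: [-0.2, 0.9, -2.3]
opening: 0.506
grasp_force: 62.3
```

```bash
python3 - <<'E'
from h import *
im,c,o=shot("wrist","w4"); print(o["time_s"],o["eef_pos"],fx(o["eef_pos"]))
mv([*wx(-.030,0),.109],np.pi/2+FYAW)
E
```

```text
11.25 [ 0.51274369 -0.09259806  0.20992438] [-0.0298411   0.00126537]
shift [ 0.0002 -0.0015  0.1012] rot [ 0.0006 -0.0015  0.0008]
```

View pics/w4.png

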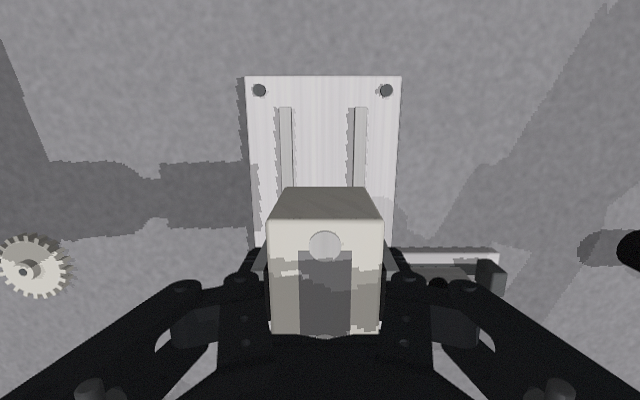

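Emit:
carry_out --steps '[0,-0.0015,0.02,0,0,0,0,0,-0.0015,0.04,0,0,0,0,0,-0.0015,0.06,0,0,0,0,0,-0.0015,0.08,0,0,0,0,0,-0.0015,0.09,0,0,0,0,0,-0.0015,0.1,0,0,0,0,0,-0.0015,0.1,0,0,0,0,0,-0.0015,0.1,0,0,0,0]'

```text
time_s: 12.1
eef_pos: [0.5135, -0.0951, 0.1114]
eef_rot: [0.0, 0.095, 0.995, -0.0]
wrist_force: [0.9, -0.3, -2.2]
opening: 0.513
grasp_force: 62.3
```

Emit:
carry_out --steps '[0,0,0.001,0,0,0,0,0,0,0.002,0,0,0,0,0,0,0.003,0,0,0,0,0,0,0.004,0,0,0,0,0,0,0.004,0,0,0,0]'

```text
time_s: 12.6
eef_pos: [0.5131, -0.0951, 0.1068]
eef_rot: [-0.0, 0.095, 0.995, 0.0]
wrist_force: [0.9, -0.1, -2.3]
opening: 0.51
grasp_force: 62.3
```

```bash
python3 - <<'E'
from h import *
o=ctrl.get_obs(); print(o["time_s"],o["eef_pos"],fx(o["eef_pos"]),A@o["wrist_force"][:2],o["torque"])
E
```

```text
12.6 [ 0.51308847 -0.09514784  0.10683078] [-0.02901975 -0.00117299] [0.88724153 0.01992699] [-0.03614965 -0.00075428  0.04176227]
```

Emit:
carry_out --steps '[0,0.001,0.001,0,0,0,0,0,0.001,0.0015,0,0,0,0,0,0.001,0.002,0,0,0,0,0,0.001,0.0025,0,0,0,0,0,0.001,0.0025,0,0,0,0]'

```text
time_s: 13.1
eef_pos: [0.5134, -0.0941, 0.1044]
eef_rot: [0.0, 0.095, 0.995, 0.0]
wrist_force: [-0.4, 0.4, -1.3]
opening: 0.511
grasp_force: 62.5
```

Emit:
carry_out --steps '[0,0,0.0005,0,0,0,0,0,0,0.001,0,0,0,0,0,0,0.001,0,0,0,0]'

```text
time_s: 13.4
eef_pos: [0.5134, -0.0942, 0.1044]
eef_rot: [-0.0, 0.095, 0.995, -0.0]
wrist_force: [-4.2, 1.3, 9.6]
opening: 0.509
grasp_force: 63.8
```

```bash
python3 - <<'E'
from h import *
o=ctrl.get_obs(); print(o["time_s"],o["eef_pos"],fx(o["eef_pos"]),A@o["wrist_force"][:2],o["torque"])
E
```

```text
13.4 [ 0.51340273 -0.09415284  0.10440386] [-0.02889958 -0.00013649] [-4.40268298  0.47746926] [0.23106594 0.67576155 0.0218978 ]
```

Emit:
carry_out --steps '[0,0,-0.0008,0,0,0,0,-0.005,0,-0.0008,0,0,0,0,-0.012,0,-0.0008,0,0,0,0,-0.02,0,-0.0008,0,0,0,0,-0.028,0,-0.0008,0,0,0,0,-0.036,0,-0.0008,0,0,0,0,-0.044,0,-0.0008,0,0,0,0,-0.052,0,-0.0008,0,0,0,0,-0.058,0,-0.0008,0,0,0,0,-0.062,0,-0.0008,0,0,0,0,-0.062,0,-0.0008,0,0,0,0,-0.062,0,-0.0008,0,0,0,0,-0.062,0,-0.0008,0,0,0,0]'

```text
time_s: 14.7
eef_pos: [0.5746, -0.1061, 0.1044]
eef_rot: [0.001, 0.095, 0.995, -0.0]
wrist_force: [-0.0, -0.3, 1.4]
opening: 0.506
grasp_force: 63.0
```

```bash
python3 - <<'E'
from h import *
o=ctrl.get_obs(); print(o["time_s"],o["eef_pos"],fx(o["eef_pos"]),A@o["wrist_force"][:2],o["torque"])
mv([*wx(.036,0),o["eef_pos"][2]],np.pi/2+FYAW)
E
```

```text
14.7 [ 0.57463507 -0.10606013  0.10438873] [ 0.03347969 -0.00023404] [ 0.02237657 -0.28068958] [-0.03748179 -0.12932583  0.02240479]
shift [-0.0025  0.0002  0.    ] rot [-0.0002  0.0014 -0.0004]
```

Emit:
carry_out --steps '[-0.001,0,0,0,0,0,0,-0.002,0,0,0,0,0,0,-0.003,0,0,0,0,0,0,-0.004,0,0,0,0,0,0,-0.005,0,0,0,0,0,0,-0.006,0,0,0,0,0,0,-0.006,0,0,0,0,0,0,-0.006,0,0,0,0,0,0]'

```text
time_s: 15.5
eef_pos: [0.5787, -0.1067, 0.1045]
eef_rot: [-0.002, 0.095, 0.995, 0.0]
wrist_force: [-9.9, 1.3, 10.9]
opening: 0.508
grasp_force: 63.9
```

```bash
cat > s.py <<'E'
from h import *
o=ctrl.get_obs(); print(o["time_s"],o["eef_pos"],fx(o["eef_pos"]),A@o["wrist_force"][:2],o["wrist_force"][2],o["torque"],rot(o["eef_rot"]).as_matrix()[:2,1]@A.T)
E
python3 s.py
```

```text
15.5 [ 0.57873671 -0.10671242  0.10452316] [ 3.76306437e-02 -9.78854087e-05] [-9.94442048 -0.62639365] 10.877258507414016 [ 0.21513995  1.36939373 -0.02025206] [3.33786640e-05 9.99999992e-01]
```

Emit:
carry_out --steps '[-0.001,0,0,0,0,0,0,-0.002,0,0,0,0,0,0,-0.003,0,0,0,0,0,0,-0.004,0,0,0,0,0,0,-0.004,0,0,0,0,0,0,-0.004,0,0,0,0,0,0]'

```text
time_s: 16.1
eef_pos: [0.5817, -0.1073, 0.1045]
eef_rot: [-0.003, 0.095, 0.995, 0.0]
wrist_force: [-14.0, 1.8, 16.6]
opening: 0.508
grasp_force: 64.4
```

```bash
python3 s.py
```

```text
16.1 [ 0.58171674 -0.1072648   0.104545  ] [ 4.06613570e-02 -7.60053268e-05] [-14.07571507  -0.87694943] 16.62360667272454 [ 0.26502066  2.09369907 -0.02477114] [-1.31274360e-04  9.99999979e-01]
```

```bash
python3 - <<'E'
from h import *
a=shot("top","top5")[0][:,:,::-1]; b=shot("scene","scene5")[0][:,:,::-1]; w=shot("wrist","w5")[0][:,:,::-1]
A1=cv2.resize(a[140:285,260:395],(400,430),interpolation=2); B=cv2.resize(b[180:290,250:370],(400,367),interpolation=2)
o=np.zeros((430,800,3),np.uint8); o[:,:400]=A1; o[:367,400:]=B; cv2.imwrite("pics/c5.png",o)
E
```

```text
(no output)
```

View pics/c5.png

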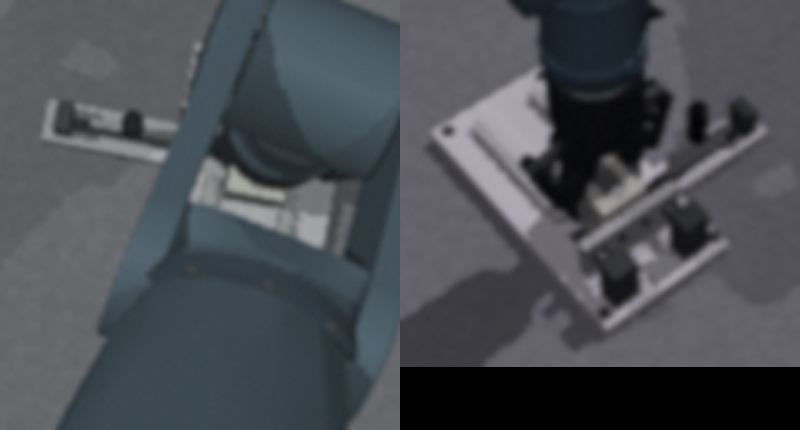

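```bash
python3 - <<'E'
from h import *
c=cam("scene")
xs=np.arange(.056,.108,.002)
for y in (-.045,-.027,.028):
  for n in ("scene0","scene5"):
    g=cv2.GaussianBlur(cv2.cvtColor(cv2.imread(f"pics/{n}.png"),cv2.COLOR_BGR2GRAY),(1,1),0).astype(np.float32)
    uv=np.array([proj(c,np.append(wx(x,y),.058)) for x in xs],np.float32)-.5
    print(y,n,cv2.remap(g,uv[None,:,0],uv[None,:,1],1)[0].astype(int))
print(uv[0],uv[-1], xs[0])
E
```

```text
-0.045 scene0 [140 150 152 145 126 101  74  62  76  94 108 116 109  98  78  60  51  44
  40  39  38  39  40  41  42  42]
-0.045 scene5 [ 97 103 104 101  91  77  58  47  50  59  86 110 123 132 122 108  86  65
  54  47  45  45  45  44  44  45]
-0.027 scene0 [139 129 113  96  80  67  61  72  88 106 122 125 122 106  85  68  56  54
  53  52  53  52  50  49  49  50]
-0.027 scene5 [ 46  47  49  50  53  55  57  60  65  80 100 120 137 138 132 111  88  72
  61  59  59  57  56  55  55  54]
0.028 scene0 [125 109  88  70  59  56  61  72  91 111 124 129 123 108  87  68  53  47
  48  50  53  54  54  53  49  45]
0.028 scene5 [123 133 145 151 144 128 104  76  61  64  81 104 118 123 117 103  84  67
  56  50  50  47  43  41  39  39]
[320.3512  232.82927] [331.98248 244.44171] 0.056
```

The crops show the gate knob clear at its end and the block's end against the plate, which is only about 4.4 mm in (both sides alike). The extra wrist force is friction from pressing on the bed, so I relieve the vertical load.

Emit:
carry_out --steps '[0,0,-0.0005,0,0,0,0,0,0,-0.001,0,0,0,0,0,0,-0.0015,0,0,0,0,0,0,-0.0015,0,0,0,0,0,0,-0.0015,0,0,0,0]'

```text
time_s: 16.75
eef_pos: [0.582, -0.1073, 0.1046]
eef_rot: [-0.003, 0.095, 0.995, 0.0]
wrist_force: [-6.7, 1.8, 2.7]
opening: 0.51
grasp_force: 62.7
```

```bash
python3 s.py
```

```text
16.75 [ 0.58201787 -0.10731426  0.1046448 ] [ 4.09664004e-02 -6.75462122e-05] [-6.95578096  0.47125804] 2.744820634934811 [ 0.07130287  1.072379   -0.07131553] [2.18126166e-04 9.99999906e-01]
```

Emit:
carry_out --steps '[-0.001,0,-0.0003,0,0,0,0,-0.002,0,-0.0005,0,0,0,0,-0.003,0,-0.0007,0,0,0,0,-0.004,0,-0.0009,0,0,0,0,-0.0045,0,-0.001,0,0,0,0,-0.0045,0,-0.001,0,0,0,0,-0.0045,0,-0.001,0,0,0,0]'

```text
time_s: 17.45
eef_pos: [0.5856, -0.108, 0.1047]
eef_rot: [-0.004, 0.095, 0.995, 0.001]
wrist_force: [-7.4, 0.1, -0.6]
opening: 0.505
grasp_force: 62.7
```

```bash
python3 s.py; cat > p.py <<'E'
from h import *
import sys
shot("scene",sys.argv[1])
c=cam("scene"); xs=np.arange(.064,.108,.0005)
for y in (-.045,-.027,.028):
  e=[]
  for n in ("scene0",sys.argv[1]):
    g=cv2.cvtColor(cv2.imread(f"pics/{n}.png"),cv2.COLOR_BGR2GRAY).astype(np.float32)
    uv=np.array([proj(c,np.append(wx(x,y),.058)) for x in xs],np.float32)-.5
    p=cv2.remap(g,uv[None,:,0],uv[None,:,1],1)[0]; i=np.argmax(p*(xs>.072)); h=(p[i]+p[-1])/2
    e.append(xs[i+np.argmax(p[i:]<h)])
  print(y,"plate moved mm",(e[1]-e[0])*1000)
E
python3 p.py scene6
```

```text
17.45 [ 0.58561989 -0.10800067  0.10471626] [ 4.46332326e-02 -5.95000497e-05] [-7.30078587 -1.27443637] -0.6075020549007348 [-0.02205141  1.18197074 -0.12930729] [2.27923025e-04 9.99999840e-01]
-0.045 plate moved mm 7.500000000000007
-0.027 plate moved mm 7.000000000000006
0.028 plate moved mm 8.000000000000007
```

Emit:
carry_out --steps '[-0.0005,0,0,0,-0.002,0,0,-0.001,0,0,0,-0.004,0,0,-0.0015,0,0,0,-0.006,0,0,-0.002,0,0,0,-0.008,0,0,-0.002,0,0,0,-0.008,0,0,-0.002,0,0,0,-0.008,0,0]'

```text
time_s: 18.1
eef_pos: [0.5868, -0.1082, 0.1045]
eef_rot: [-0.001, 0.095, 0.995, 0.0]
wrist_force: [-11.1, -0.5, 0.8]
opening: 0.508
grasp_force: 62.7
```

```bash
python3 s.py; python3 p.py scene7
```

```text
18.1 [ 0.58677566 -0.10822678  0.10450704] [ 4.58109088e-02 -6.26690492e-05] [-10.8290015   -2.64027007] 0.7710558741120317 [-0.01629971  1.64887    -0.10797296] [1.51425237e-04 9.99999829e-01]
-0.045 plate moved mm 8.500000000000007
-0.027 plate moved mm 9.000000000000007
0.028 plate moved mm 9.000000000000007
```

Emit:
carry_out --steps '[-0.0004,0,-0.0002,0,0,0,0,-0.0008,0,-0.0002,0,0,0,0,-0.001,0,-0.0002,0,0,0,0,-0.001,0,-0.0002,0,0,0,0,-0.001,0,-0.0002,0,0,0,0,-0.001,0,-0.0002,0,0,0,0]'

```text
time_s: 18.75
eef_pos: [0.5875, -0.1084, 0.1046]
eef_rot: [-0.001, 0.095, 0.995, 0.0]
wrist_force: [-11.9, -0.4, 1.0]
opening: 0.508
grasp_force: 62.6
```

```bash
python3 s.py; python3 p.py scene8
```

```text
18.75 [ 0.5875121  -0.10836811  0.10455019] [ 4.65607857e-02 -6.20077310e-05] [-11.6487547   -2.66455759] 1.0274300179765814 [-0.04587066  1.76201597 -0.13533312] [1.52758634e-04 9.99999817e-01]
-0.045 plate moved mm 9.500000000000009
-0.027 plate moved mm 9.500000000000009
0.028 plate moved mm 10.000000000000009
```

Emit:
carry_out --steps '[0,0,-0.0002,0,0,0,0,0,0,-0.0002,0,0,0,0,0,0,-0.0002,0,0,0,0,0,0,-0.0002,0,0,0,0]'

```text
time_s: 19.2
eef_pos: [0.5875, -0.1084, 0.1046]
eef_rot: [-0.001, 0.095, 0.995, 0.0]
wrist_force: [-10.5, -0.3, -0.2]
opening: 0.507
grasp_force: 62.6
```

```bash
python3 s.py; python3 p.py scene9; python3 -c "
from h import *
shot('wrist','w9')"
```

```text
19.2 [ 0.58750155 -0.10838098  0.10455217] [ 4.65528677e-02 -7.66352058e-05] [-10.27240493  -2.24870562] -0.18945170390675137 [-0.11359519  1.62574414 -0.08442802] [1.97562269e-04 9.99999785e-01]
-0.045 plate moved mm 10.000000000000009
-0.027 plate moved mm 9.500000000000009
0.028 plate moved mm 10.000000000000009
```

View pics/w9.png

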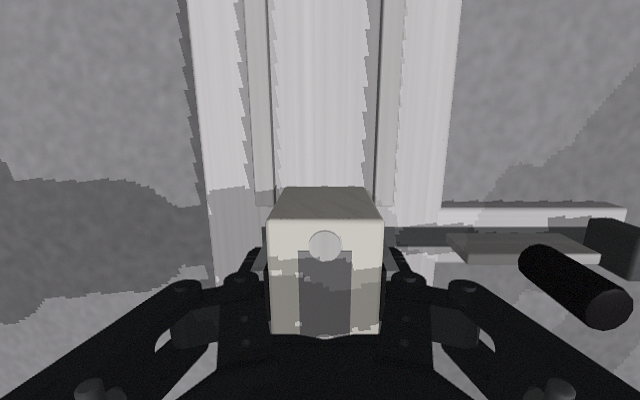

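The block's near top edge is unchanged in the grip (267–382, row 221). It sits square in the channel with the gate out at its end block, and the plate is about 9.8 mm in. Holding.

Emit:
carry_out --steps '[0,0,0,0,0,0,0,0,0,0,0,0,0,0,0,0,0,0,0,0,0,0,0,0,0,0,0,0,0,0,0,0,0,0,0,0,0,0,0,0,0,0,0,0,0,0,0,0,0,0,0,0,0,0,0,0,0,0,0,0,0,0,0,0,0,0,0,0,0,0,0,0,0,0,0,0,0,0,0,0,0,0,0,0,0,0,0,0,0,0,0,0,0,0,0,0,0,0,0,0,0,0,0,0,0,0,0,0,0,0,0,0,0,0,0,0,0,0,0,0,0,0,0,0,0,0,0,0,0,0,0,0,0,0,0,0,0,0,0,0]'

```text
time_s: 21.3
eef_pos: [0.5875, -0.1083, 0.1045]
eef_rot: [-0.001, 0.095, 0.995, 0.0]
wrist_force: [-10.9, -0.2, -1.0]
opening: 0.51
grasp_force: 62.6
```

Emit:
carry_out --steps '[0,0,0,0,0,0,0,0,0,0,0,0,0,0,0,0,0,0,0,0,0,0,0,0,0,0,0,0,0,0,0,0,0,0,0]'

```text
time_s: 21.8
eef_pos: [0.5875, -0.1084, 0.1046]
eef_rot: [-0.001, 0.095, 0.995, 0.0]
wrist_force: [-10.3, 0.5, -0.3]
opening: 0.505
grasp_force: 62.6
```

```bash
python3 s.py; python3 p.py scene10; python3 -c "
from bench import ctrl
print(ctrl.hand_in())"
```

```text
21.8 [ 0.58749987 -0.1083718   0.10455918] [ 4.65494840e-02 -6.79382564e-05] [-10.15985749  -1.46533594] -0.32282909475249666 [-0.11069905  1.66433882 -0.08651904] [1.94656725e-04 9.99999795e-01]
-0.045 plate moved mm 9.500000000000009
-0.027 plate moved mm 9.500000000000009
0.028 plate moved mm 10.000000000000009
the job is handed in; nothing more can be done
None
```

Job handed in at about 22 s: the gate is at its end stop, and the block was held over 2 s, still gripped and pressing squarely, with the plate about 9.7 mm in (about 8 N from the spring; the wrist read about 10 N, the rest probably bed friction).

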